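# Hang the seal caddy on its sprung hook and tug-test it

## Task

Pick up the blue caddy by its black grip and hang it on the stand's hook, with the strap's tongue behind the hook's lip. Still holding it, tug it down gently, with about 6 N, for about a second to confirm that it is held (caddy and tug together must never load the hook with more than 15 N), then let go and leave it hanging there straight. Do not drop it, and leave the mug, the standing amber seal and the orange marker alone.

Things in the scene. Friction and masses are not known exactly. Their poses are not given: they have to be found in the camera images.
- caddy_grip (a point): Centre of the caddy's upright black grip, 12 mm thick (caddy x), 22 mm wide (y), 46 mm tall. Lies 128 mm above the caddy's underside, 22 mm under the grip's top, 24 mm above the strap's top. Caddy +x points to its back (strap side), z up. Caddy: about 0.22 kg, varying by a fifth, starts standing on the desk. The grip stands on the mid plane of a steel back plate, 4 mm thick, 44 mm wide.
- caddy_box (a point): Centre of the caddy's open blue box (60 x 70 x 55 mm, two seal blanks in it), 27.5 mm above the caddy's underside, 32 mm in front (-x) of the grip's centre. Same axes as the grip.
- strap (a point): Centre of the underside of the caddy's steel strap: it bears on the hook's lip. 100 mm above the caddy's underside, 8.5 mm behind (+x) the grip's centre. Strap 30 mm wide (y), 4 mm thick; it runs back from the plate and ends in a 4 mm thick tongue that hangs 16 mm below this point. Free gap from plate to tongue 13 mm, this point in its middle. Same axes.
- stand: Fixed stand: dark steel base 150 x 140 x 12 mm with a post; origin at the centre of the base's underside, z up. -x is its front: there the caddy hangs, its x axis parallel to the stand's. Post front x = +23 mm, top z = 207 mm. Black rubber bumper (front x = +1 mm, z 75 to 105 mm, 50 mm wide) keeps the hung caddy plumb. Red clamp knob juts 35 mm to +y.
- hook_mount: Track on the post; origin 170 mm above the stand's origin, same axes. It does not tell the hook's height. Steel hook on it: upturned lip, x 0 to +5 mm, y -12 to +12 mm, trough behind it 13 mm wide, 24 mm deep. Lip top clamped anew 158 to 182 mm above the desk: find it by feel or sight. Sprung: after the first 1 N it sinks 1 mm per 2 N, up to 15 mm, and returns.
- mug: Brown mug, 94 mm tall, 90 mm wide, on the desk; origin under its centre. Bystander.
- amber_seal: Amber seal blank, 16 mm thick, 60 mm tall, standing upright on the desk; origin under its centre. Bystander, topples easily.
- orange_marker: Orange marker, 53 mm long, 20 mm thick, lying on the desk; origin under its centre. Bystander.
Mind the look-alikes: they are no part of the job. Of the things that look like the part that bears caddy_grip, the larger one is meant.

How it is judged:
By the outcome, as a careful person would: the job done as asked, in the order asked, and still so for the second after the job is handed in, with the robot touching nothing.
It also fails if it takes over 54 s, if anything falls off the work surface, if the arm or the gripper's body presses on something with over 40 N, if the wrist force passes 120 N, or if a joint passes its speed limit or range.

## Robot

A 6-joint arm with a two-finger parallel gripper is mounted at the origin on a cart in front of the work surface, level with it; the furniture and walls round the work are solid. World frame = base frame: x ahead of the robot, y to its left, z up, the work surface at z = 0. Lengths are in mm, angles in rad, forces in N, time in s.
With the tool pointing down it reaches from about 375 to 925 mm from the base axis. Payload 5.7 kg.
Tool frame: the origin (TCP) lies where the fingers leave the gripper's body, on its centre line; the fingertips stand 73 mm ahead of it and the grasp point (between the pads) lies 54 mm ahead of it (arm.grasp_offset is the distance from the TCP to the grasp point, in mm); z points along the fingers, y is the direction in which the jaws open and shut (so a half turn about z gives the same grasp; the last joint's range is limited). The gripper opens to 85 mm and grips with 20 to 120 N. Pads are 22 mm wide; open, the fingers measure 114 mm over their backs; the gripper's body (76 mm by 85 mm) begins 54 mm behind the grasp point. The pads swing forward as they close: fully open they stand 13 mm farther back than shut.
Start: joints at [-0.115, 0.359, 1.51, -0, 1.272, -0.115], TCP at [599.977, -0.005, 303.867] pointing down, gripper open.
Joint ranges: [-2.97, 2.97], [-1.01, 2.36], [0.21, 2.38], [-0.96, 4.11], [0.2, 2.71], [-2.98, 2.98]. Speed limits (rad/s): [2.39, 2.39, 3.14, 3.14, 3.14, 3.14].

## Interface

Orientations are given as a rotation vector (axis times angle).
In Python, from bench import arm, viewer, order gives the robot as it stands.
- The arm moves only by the tool drive_tool, never from a script. Its argument "steps" is a list of rows, each an object with "delta_pos": the shift along the tool's x, y, z in m, a list of three; "angular": the turn, a rotation vector about the tool's x, y, z in degrees, a list of three. A call has 1 to 5 rows; each row is the pose to reach, as a shift and turn from the pose commanded when the call began, along the tool's axes at that moment; what a row does not reach only later rows make up. A row lasts 1/8 s, in which the tool goes at most 62.5 mm and 10.7 degrees, less where a joint would pass 70% of its speed; a pose out of reach is approached as far as the arm can. A call with a gripper value outside its range is refused whole. "grip" is the closure, from 0 (fully open) to 1 (shut), set as the call begins (left out, the last holds). The fingers move at their own pace and stop on an object; "squeeze" is the grip in N (left out, the last holds). Time passes only in rows, so rows that repeat a pose let the fingers close. It gives the time, the measured TCP pose, the force and the opening at its end, in the units of the state.
- arm.get_obs(): the state, without advancing time (a new reading comes with each control period).
- viewer.grab_frame(name): name is "scene" or "side" or "wrist"; returns the picture (384x512x3 uint8, blue, green, red); there is no depth.
- viewer.get_calibration(name): a dict with "mtx" (3x3 intrinsics, pixels), "rvec" (rotation vector, rad) and "tvec" (3), from world to camera coordinates, as OpenCV has them; the wrist camera has in their place "mount" (4x4, takes a point from camera to tool coordinates, whose origin is the TCP and whose axes are the flange's). Camera axes: x right, y down, z forward; pixel columns grow to the right and rows downward; lengths in mm; the calibration is good to about 2 mm. A picture is of the moment at which its call begins: read the wrist's pose just before it. get_calibration takes no time and is no camera call.
- order.hand_in(): hands the job in, once; it reports no verdict.
The state is a dict: "time_s": time; "joint_pos": joint angles; "joint_velocities": joint speeds; "joint_efforts": joint torques, N m; "position": TCP position; "tool_rot": TCP orientation; "force": force on the tool from outside, world axes, zero at the start; "wrist_torque": the same for the moment, N m; "grip_width": opening from 0.0 (shut) to 1.0 (fully open).
Only numpy, scipy, OpenCV 4.12 (cv2) and the standard library are available. Lean on these libraries where they do the work, as an engineer would, in place of code of your own. Each camera call takes 0.05 s, during which the arm holds its last target.

## Working session

There is one attempt and no reset: what is moved stays moved. The work goes in short steps, Python scripts to look and compute and a tool call to move; the robot and the scene stay as the last step left them, time stands still between calls to the robot, and variables do not carry over. Pictures are saved under pics/ and viewed, and the job is handed in when it is done.

Besides the shell and the picture viewer there is one more tool, called by a JSON object that holds its "method" and its "body", one argument or row to a line. drive_tool: Moves the arm, as the interface text tells. Its arguments: {"type":"object","properties":{"steps":{"type":"array"},"grip":{"type":"number"},"squeeze":{"type":"number"}},"required":["steps"]}

```bash
ls; mkdir -p pics
python3 - <<'E'
from bench import arm, viewer, order
import cv2
print(arm.get_obs())
for n in("scene","side","wrist"):
    cv2.imwrite(f"pics/a_{n}.png",viewer.grab_frame(n)); print(n,viewer.get_calibration(n))
E
```

```text
pics
{'time_s': 0.0, 'joint_pos': array([-1.15093321e-01,  3.59503865e-01,  1.51143475e+00, -7.88565216e-06,
        1.27252621e+00, -1.15117586e-01]), 'joint_velocities': array([-0.00141327,  0.00147422,  0.00154749, -0.00042611,  0.00045339,
       -0.00146018]), 'joint_efforts': array([ 1.96551155e-03, -5.27614331e+01, -2.78626120e+01, -6.37880498e-05,
        1.32890840e-02, -2.81424428e-05]), 'position': array([5.99444789e+02, 5.82478229e-02, 3.03053275e+02]), 'tool_rot': array([-2.22037748e+00, -2.22043652e+00,  1.83528497e-03]), 'force': array([-0.00476072, -0.19562616,  0.16290432]), 'wrist_torque': array([-0.00861337, -0.0095377 , -0.0099839 ]), 'grip_width': 1.0006125759659819}
scene {'mtx': array([[412.53474194,   0.        , 250.61462455],
       [  0.        , 412.53474194, 192.97153771],
       [  0.        ,   0.        ,   1.        ]]), 'rvec': array([ 1.93709414, -0.57948499,  0.38891392]), 'tvec': array([-336.22249435,  282.07832829,  557.08397284])}
side {'mtx': array([[398.29474319,   0.        , 252.07021441],
       [  0.        , 398.29474319, 190.12545477],
       [  0.        ,   0.        ,   1.        ]]), 'rvec': array([ 2.18141354, -0.5243868 ,  0.28594089]), 'tvec': array([-354.2839212 ,  318.94832029,  818.51385654])}
wrist {'mtx': array([[267.27861199,   0.        , 256.92991668],
       [  0.        , 267.27861199, 191.70534462],
       [  0.        ,   0.        ,   1.        ]]), 'mount': array([[ 3.42913809e-04, -9.63539657e-01, -2.67565342e-01,
         6.80141144e+01],
       [ 9.99999912e-01,  2.65737024e-04,  3.24651977e-04,
        -8.44911121e-01],
       [-2.41713037e-04, -2.67565430e-01,  9.63539663e-01,
        -7.09345121e+01],
       [ 0.00000000e+00,  0.00000000e+00,  0.00000000e+00,
         1.00000000e+00]])}
```

View pics/a_scene.png

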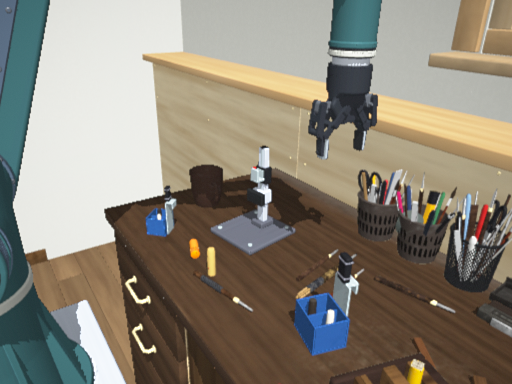

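View pics/a_side.png

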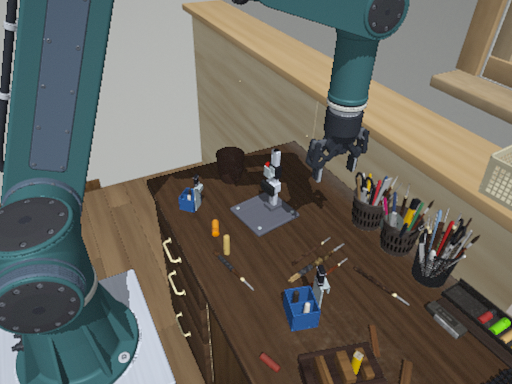

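View pics/a_wrist.png

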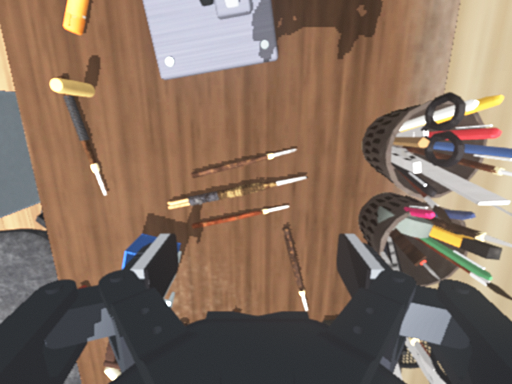

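```bash
cat > h.py <<'E'
import numpy as np, cv2
from bench import arm, viewer
from scipy.spatial.transform import Rotation as R
def cam(n,obs=None):
    c=viewer.get_calibration(n); K=c['mtx']
    if 'rvec' in c:
        M=cv2.Rodrigues(np.array(c['rvec']))[0]; t=np.array(c['tvec'],float)
        return K,M,t
    T=c['mount']; A=R.from_rotvec(obs['tool_rot']).as_matrix()
    Rw=A@T[:3,:3]; o=A@T[:3,3]+obs['position']
    return K,Rw.T,-Rw.T@o
def ray(C,uv):
    K,M,t=C; d=M.T@np.linalg.inv(K)@np.array([uv[0],uv[1],1.]); return -M.T@t,d/np.linalg.norm(d)
def plane(C,uv,z):
    o,d=ray(C,uv); return o+d*(z-o[2])/d[2]
def tri(obs):  # list of (C,uv)
    A=np.zeros((3,3));b=np.zeros(3);L=[]
    for C,uv in obs:
        o,d=ray(C,uv);P=np.eye(3)-np.outer(d,d);A+=P;b+=P@o;L.append((o,P))
    x=np.linalg.solve(A,b); return x,[round(float(np.linalg.norm(P@(x-o))),1) for o,P in L]
def proj(C,X):
    K,M,t=C; p=K@(M@np.asarray(X,float)+t); return p[:2]/p[2]
def crop(src,box,dst,s):
    im=cv2.imread(src) if isinstance(src,str) else src; x0,y0,x1,y1=box
    cv2.imwrite(dst,cv2.resize(im[y0:y1,x0:x1],None,fx=s,fy=s,interpolation=cv2.INTER_CUBIC))
E
python3 - <<'E'
from h import *
crop('pics/a_scene.png',(285,240,365,360),'pics/b1.png',5)
crop('pics/a_side.png',(275,255,345,335),'pics/b2.png',7)
crop('pics/a_scene.png',(205,140,305,255),'pics/b3.png',5)
crop('pics/a_side.png',(225,140,305,235),'pics/b4.png',6)
S,D=cam('scene'),cam('side')
for X in [(600,0,0),(700,0,0),(600,100,0),(600,0,100)]: print(proj(S,X),proj(D,X))
E
```

```text
[328.31292025 264.10817823] [319.57861084 250.2151062 ]
[361.50478843 250.11231357] [349.78852165 238.23808957]
[297.63762143 242.89201103] [298.81053102 226.8496088 ]
[332.88196465 222.05263792] [324.61725828 221.92872184]
```

View pics/b1.png

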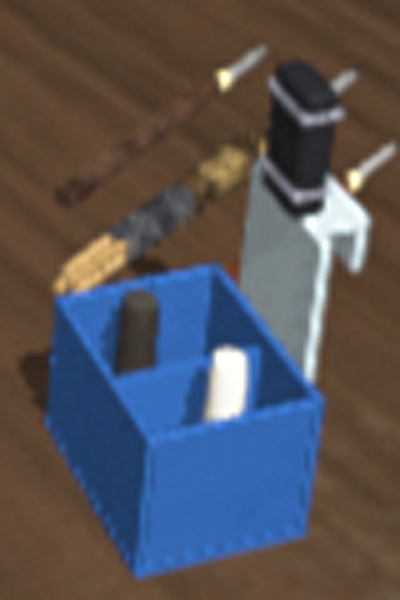

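View pics/b2.png

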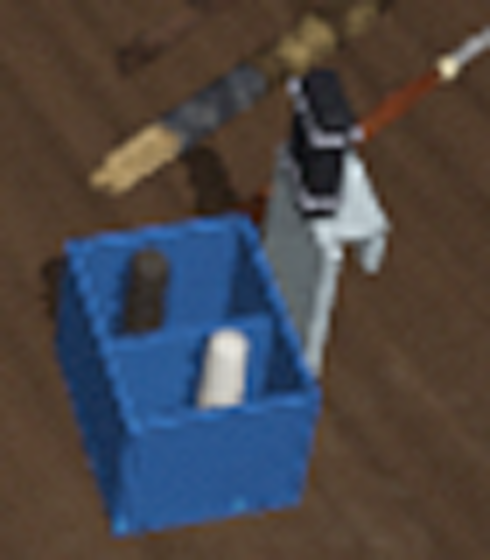

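View pics/b3.png

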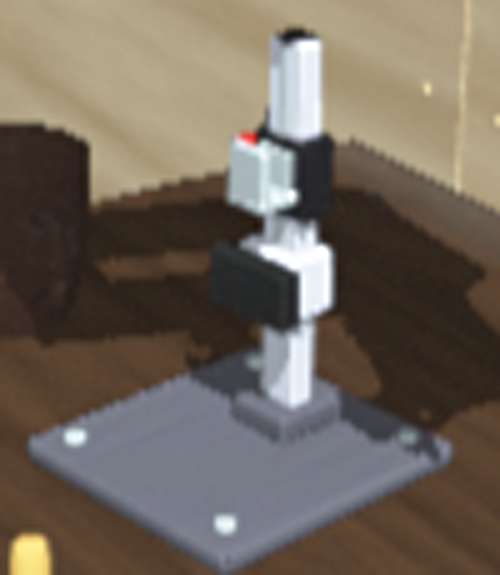

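View pics/b4.png

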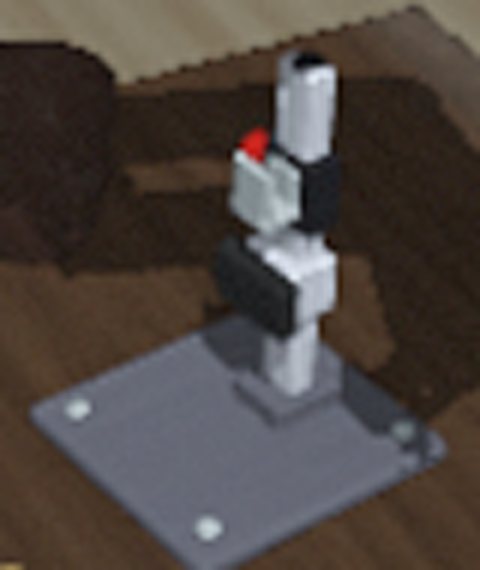

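Run:
```python
from h import *
np.set_printoptions(precision=1,suppress=True)
S,D=cam('scene'),cam('side')
s=lambda x,y:(285+x/5-.4,240+y/5-.4); d=lambda x,y:(275+x/7-.43,255+y/7-.43)
s2=lambda x,y:(205+x/5-.4,140+y/5-.4); d2=lambda x,y:(225+x/6-.42,140+y/6-.42)
print('caddy box top z55')
P=[plane(S,s(*p),55) for p in [(215,267),(322,400),(150,438),(55,292)]]
Q=[plane(D,d(*p),55) for p in [(248,217),(318,392),(120,432),(65,245)]]
for a,b in zip(P,Q): print(a[:2],b[:2])
print(np.mean(P,0),np.mean(Q,0))
for n,a,b in [('BL',(215,267),(248,217)),('BR',(322,400),(318,392)),('FR',(150,438),(120,432)),('FL',(55,292),(65,245)),('FRbot',(137,575),(118,530)),
 ('griptop',(303,78),(325,85))]:
    print(n,tri([(S,s(*a)),(D,d(*b))]))
print('stand base z12')
for p,q in [((28,445),(30,412)),((230,567),(205,570)),((452,450),(445,450)),((255,352),(235,322))]:
    print(plane(S,s2(*p),12)[:2],plane(D,d2(*q),12)[:2],tri([(S,s2(*p)),(D,d2(*q))]))
for n,a,b in [('posttop',(296,38),(308,63)),('lip topR',(265,149),(273,170)),('lip topL',(232,138),(238,152)),('lip botL',(232,205),(233,213)),('lip botR',(264,212),(268,230)),('bump TL',(213,245),(218,240)),('bump TR',(296,268),(297,290)),('bump BR',(298,330),(290,335))]:
    print(n,tri([(S,s2(*a)),(D,d2(*b))]))
```

```text
caddy box top z55
[ 479.5 -118.1] [ 481.2 -119.6]
[ 462.5 -183.2] [ 463.  -183.4]
[ 407.1 -166.8] [ 402.6 -168.5]
[426.2 -99. ] [ 423.5 -102.9]
[ 443.8 -141.8   55. ] [ 442.6 -143.6   55. ]
BL (array([ 482. , -117.2,   52.8]), [1.0, 1.0])
BR (array([ 463.4, -182.7,   54. ]), [0.2, 0.2])
FR (array([ 397.7, -175.3,   66.6]), [0.5, 0.5])
FL (array([ 418.9, -108.1,   64. ]), [0.7, 0.7])
FRbot (array([ 407.9, -166.8,   -0.5]), [0.4, 0.4])
griptop (array([ 477.9, -146.4,  145.9]), [0.1, 0.1])
stand base z12
[454.3 245.5] [454.6 245.5] (array([454.6, 245.8,  11.8]), [0.1, 0.1])
[476.2 107.6] [478.5 111.9] (array([483.2, 119. ,   3.6]), [0.6, 0.6])
[619.7 134.5] [619.8 133. ] (array([618.8, 132.6,  13. ]), [0.6, 0.6])
[598.8 267.8] [577.7 263.5] (array([560. , 222.5,  44.1]), [6.1, 6.1])
posttop (array([568.9, 197.8, 205.6]), [0.3, 0.3])
lip topR (array([549.2, 190.7, 159.3]), [0.9, 0.9])
lip topL (array([541.4, 206.9, 161.1]), [0.1, 0.1])
lip botL (array([538.6, 203. , 130.8]), [0.6, 0.6])
lip botR (array([544.1, 183.3, 132.9]), [0.7, 0.7])
bump TL (array([540.6, 220.1, 103.9]), [0.0, 0.0])
bump TR (array([547.4, 161.8, 112.9]), [1.2, 1.2])
bump BR (array([553.7, 171.2,  77.4]), [1.0, 1.0])
```

{"method": "drive_tool", "body": {
  "steps": [
    {"delta_pos":[-0.038,-0.032,0],"angular":[0,0,4]},
    {"delta_pos":[-0.08,-0.066,0],"angular":[0,0,8]},
    {"delta_pos":[-0.12,-0.1,0],"angular":[0,0,12]},
    {"delta_pos":[-0.151,-0.126,0],"angular":[0,0,15.5]},
    {"delta_pos":[-0.151,-0.126,0],"angular":[0,0,15.5]}
  ]
}}

```text
time_s: 0.78
position: [472.2, -152.5, 303.7]
tool_rot: [-2.504, -1.897, 0.002]
force: [-0.9, 0.8, 0.2]
grip_width: 1.001
```

{"method": "drive_tool", "body": {
  "steps": [
    {"delta_pos":[0,0,0],"angular":[0,0,0]},
    {"delta_pos":[0,0,0],"angular":[0,0,0]}
  ]
}}

```text
time_s: 1.02
position: [474.7, -150.3, 303.9]
tool_rot: [-2.499, -1.903, -0.001]
force: [0.3, 0.1, -0.6]
grip_width: 0.999
```

Run:
```python
from h import *
o=arm.get_obs(); im=viewer.grab_frame('wrist'); cv2.imwrite('pics/c_w.png',im); np.save('c_o.npy',np.r_[o['position'],o['tool_rot']])
print(o['position'],o['tool_rot'],o['force'],o['time_s'])
C=cam('wrist',o)
print(proj(C,(474,-151,150)),proj(C,(443,-143,55)))
crop(im,(130,60,390,255),'pics/c_wc.png',3)
```

```text
[ 474.70935136 -150.30709751  303.8566384 ] [-2.49926834e+00 -1.90339179e+00 -5.34958255e-04] [ 0.26146573  0.11559175 -0.60037652] 1.025
[257.26013123 198.58468046] [230.94013307 176.29400897]
```

View pics/c_wc.png

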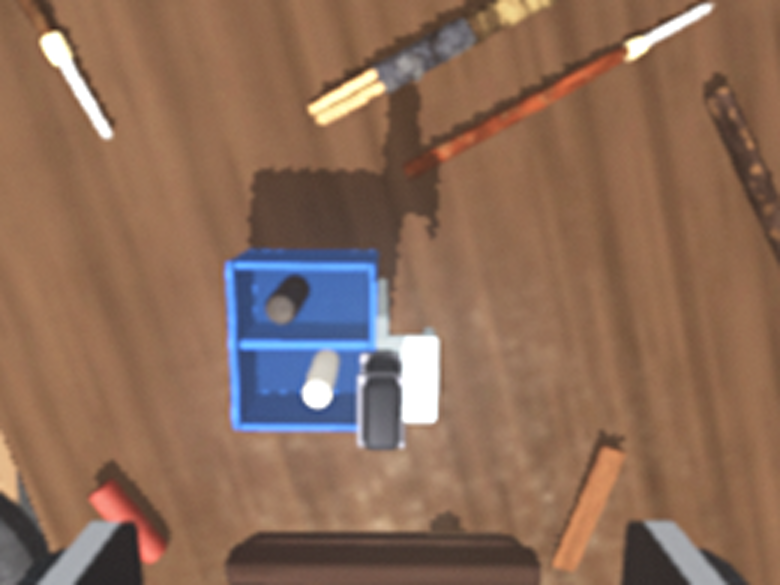

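Run:
```python
from h import *
np.set_printoptions(precision=1,suppress=True)
v=np.load('c_o.npy'); o=dict(position=v[:3],tool_rot=v[3:]); C=cam('wrist',o)
c=lambda x,y:(130+x/3-.33,60+y/3-.33)
print('grip',plane(C,c(382,410),150))
for p in [(401,336),(438,336),(438,423),(401,423)]: print('strap',plane(C,c(*p),104))
P=[plane(C,c(*p),55) for p in [(228,262),(378,266),(238,430)]]; print(P)
a=P[1]-P[0]; b=P[2]-P[0]
print(np.degrees([np.arctan2(a[1],a[0]),np.arctan2(b[0],-b[1])]),(P[1]+P[2])/2, np.linalg.norm(a),np.linalg.norm(b))
print(R.from_rotvec(o['tool_rot']).as_matrix())
```

```text
grip [ 474.3 -149.   150. ]
strap [ 484.1 -138.3  104. ]
strap [ 496.3 -141.7  104. ]
strap [ 488.6 -172.   104. ]
strap [ 476.  -168.5  104. ]
[array([ 424.4, -101.1,   55. ]), array([ 481.2, -118.3,   55. ]), array([ 406.5, -168.5,   55. ])]
[-16.9 -14.9] [ 443.8 -143.4   55. ] 59.34731304510634 69.77573037748712
[[ 0.3  1.   0. ]
 [ 1.  -0.3  0. ]
 [ 0.   0.  -1. ]]
```

{"method": "drive_tool", "body": {
  "steps": [
    {"delta_pos":[0,0,0.04],"angular":[0,0,0]},
    {"delta_pos":[0,0,0.08],"angular":[0,0,0]},
    {"delta_pos":[0,0,0.105],"angular":[0,0,0]},
    {"delta_pos":[0,0,0.117],"angular":[0,0,0]},
    {"delta_pos":[0,0,0.117],"angular":[0,0,0]}
  ]
}}

```text
time_s: 1.7
position: [474.1, -150.5, 186.4]
tool_rot: [-2.499, -1.902, 0.001]
force: [-0.3, -0.0, 0.2]
grip_width: 1.003
```

{"method": "drive_tool", "body": {
  "steps": [
    {"delta_pos":[0,0,0],"angular":[0,0,0]},
    {"delta_pos":[0,0,0],"angular":[0,0,0]},
    {"delta_pos":[0,0,0],"angular":[0,0,0]},
    {"delta_pos":[0,0,0],"angular":[0,0,0]},
    {"delta_pos":[0,0,0],"angular":[0,0,0]}
  ],
  "grip": 1,
  "squeeze": 50
}}

```text
time_s: 2.33
position: [474.2, -151.1, 187.3]
tool_rot: [2.5, 1.901, 0.001]
force: [0.6, 1.0, 3.5]
grip_width: 0.132
```

{"method": "drive_tool", "body": {
  "steps": [
    {"delta_pos":[0,0,0],"angular":[0,0,0]},
    {"delta_pos":[0,0,0],"angular":[0,0,0]},
    {"delta_pos":[0,0,0],"angular":[0,0,0]},
    {"delta_pos":[0,0,0],"angular":[0,0,0]}
  ]
}}

```text
time_s: 2.82
position: [474.2, -151.1, 187.2]
tool_rot: [2.5, 1.901, 0.0]
force: [0.1, 1.0, 6.1]
grip_width: 0.131
```

Run:
```python
from h import *
o=arm.get_obs(); print(o['position'],o['tool_rot'],o['force'],o['grip_width'])
im=viewer.grab_frame('scene'); crop(im,(270,180,400,360),'pics/d.png',3)
```

```text
[ 474.24292718 -151.09337237  187.24991454] [2.50031001e+00 1.90126092e+00 4.61083375e-04] [0.07604148 0.98093687 6.05017733] 0.13066055132776327
```

View pics/d.png

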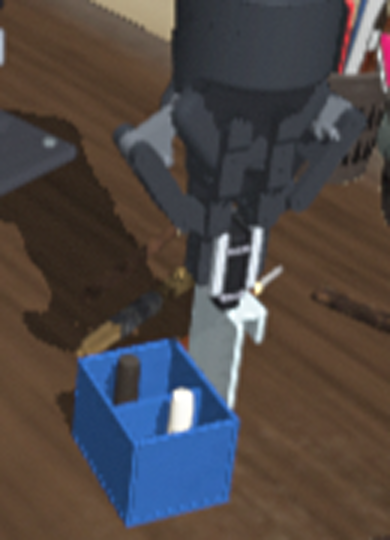

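{"method": "drive_tool", "body": {
  "steps": [
    {"delta_pos":[0,0,0],"angular":[0,0,0]},
    {"delta_pos":[0,0,0],"angular":[0,0,0]},
    {"delta_pos":[0,0,-0.003],"angular":[0,0,0]},
    {"delta_pos":[0,0,-0.007],"angular":[0,0,0]},
    {"delta_pos":[0,0,-0.007],"angular":[0,0,0]}
  ],
  "grip": 0.7
}}

```text
time_s: 3.5
position: [474.2, -151.2, 194.3]
tool_rot: [2.5, 1.901, 0.0]
force: [-0.2, 0.4, -1.6]
grip_width: 0.301
```

{"method": "drive_tool", "body": {
  "steps": [
    {"delta_pos":[0,0,0],"angular":[0,0,0]},
    {"delta_pos":[0,0,0],"angular":[0,0,0]},
    {"delta_pos":[0,0,0],"angular":[0,0,0]},
    {"delta_pos":[0,0,0],"angular":[0,0,0]},
    {"delta_pos":[0,0,0],"angular":[0,0,0]}
  ],
  "grip": 1,
  "squeeze": 60
}}

```text
time_s: 4.12
position: [474.3, -151.1, 194.0]
tool_rot: [2.5, 1.901, 0.001]
force: [1.0, -0.6, 2.6]
grip_width: 0.127
```

{"method": "drive_tool", "body": {
  "steps": [
    {"delta_pos":[0,0,-0.005],"angular":[0,0,0]},
    {"delta_pos":[0,0,-0.015],"angular":[0,0,0]},
    {"delta_pos":[0,0,-0.03],"angular":[0,0,0]},
    {"delta_pos":[0,0,-0.03],"angular":[0,0,0]},
    {"delta_pos":[0,0,-0.03],"angular":[0,0,0]}
  ]
}}

```text
time_s: 4.75
position: [473.9, -151.0, 224.1]
tool_rot: [2.501, 1.901, 0.0]
force: [0.3, 0.1, -3.1]
grip_width: 0.13
```

Run:
```python
from h import *
o=arm.get_obs(); print(o['position'],o['tool_rot'],o['force'],o['wrist_torque'],o['grip_width'],o['joint_pos'])
for n in ('scene','side'):
  im=viewer.grab_frame(n); cv2.imwrite(f'pics/e_{n}.png',im)
  crop(im,(270,180,400,360) if n=='scene' else (260,170,380,340),f'pics/ec_{n}.png',3)
```

```text
[ 473.94639654 -151.00774776  224.07906624] [2.50053941e+00 1.90135572e+00 1.53543106e-04] [ 0.28056959  0.06142847 -3.14418401] [-0.05447666 -0.04958399 -0.01914557] 0.13019320522061884 [-4.47385127e-01  3.06395158e-01  1.82302410e+00 -4.74212313e-05
  1.01188043e+00 -1.76783965e-01]
```

View pics/ec_scene.png

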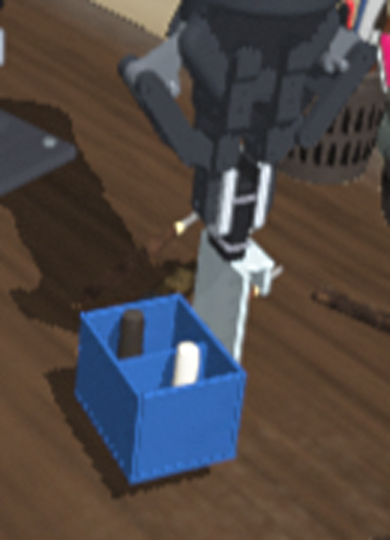

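View pics/ec_side.png

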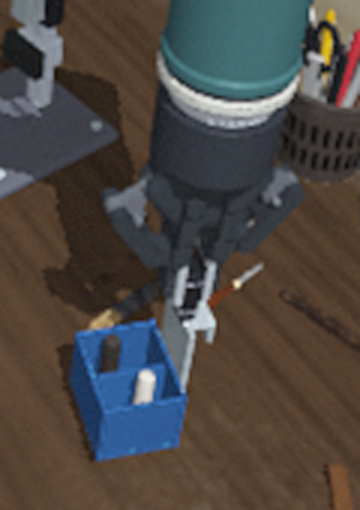

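{"method": "drive_tool", "body": {
  "steps": [
    {"delta_pos":[0,0,-0.02],"angular":[0,0,-3]},
    {"delta_pos":[0,0,-0.045],"angular":[0,0,-9]},
    {"delta_pos":[0,0,-0.075],"angular":[0,0,-15]},
    {"delta_pos":[0,0,-0.098],"angular":[0,0,-21]},
    {"delta_pos":[0,0,-0.106],"angular":[0,0,-25]}
  ]
}}

```text
time_s: 5.48
position: [474.4, -151.2, 331.0]
tool_rot: [2.026, 2.399, 0.001]
force: [1.2, 0.6, -3.4]
grip_width: 0.126
```

Run:
```python
from h import *
o=arm.get_obs(); print(o['position'],o['force'])
A=R.from_rotvec(o['tool_rot']).as_matrix(); print(A, A.T@(np.array([478,119,330])-o['position']))
```

```text
[ 474.38079926 -151.17304858  331.02052885] [ 1.22372831  0.55498215 -3.42547143]
[[-1.67721581e-01  9.85833285e-01  1.48496215e-03]
 [ 9.85833933e-01  1.67722782e-01 -7.24355830e-04]
 [-9.63156070e-04  1.34243597e-03 -9.99998635e-01]] [265.73972396  48.88073392   0.83020041]
```

{"method": "drive_tool", "body": {
  "steps": [
    {"delta_pos":[0.03,0.006,0],"angular":[0,0,0]},
    {"delta_pos":[0.075,0.014,0],"angular":[0,0,0]},
    {"delta_pos":[0.125,0.023,0],"angular":[0,0,0]},
    {"delta_pos":[0.175,0.032,0],"angular":[0,0,0]},
    {"delta_pos":[0.22,0.04,0],"angular":[0,0,0]}
  ]
}}

```text
time_s: 6.1
position: [476.6, 74.3, 329.4]
tool_rot: [-2.029, -2.397, 0.001]
force: [0.6, 0.4, -3.1]
grip_width: 0.131
```

{"method": "drive_tool", "body": {
  "steps": [
    {"delta_pos":[0.03,0.006,0],"angular":[0,0,0]},
    {"delta_pos":[0.046,0.009,0],"angular":[0,0,0]},
    {"delta_pos":[0.046,0.009,0],"angular":[0,0,0]},
    {"delta_pos":[0.046,0.009,0],"angular":[0,0,0]},
    {"delta_pos":[0.046,0.009,0],"angular":[0,0,0]}
  ]
}}

```text
time_s: 6.72
position: [478.5, 118.4, 329.8]
tool_rot: [2.032, 2.396, -0.001]
force: [-0.2, 0.6, -1.3]
grip_width: 0.133
```

Run:
```python
from h import *
o=arm.get_obs(); print(o['position'],o['tool_rot'],o['force'])
im=viewer.grab_frame('wrist'); np.save('f_o.npy',np.r_[o['position'],o['tool_rot']])
cv2.imwrite('pics/f_w.png',im); cv2.imwrite('pics/f_w2.png',cv2.resize(im,None,fx=1.5,fy=1.5,interpolation=cv2.INTER_CUBIC))
print(proj(cam('wrist',o),(539.5,190,165)))
```

```text
[478.47718752 118.380577   329.84035179] [ 2.03151376e+00  2.39628401e+00 -6.71553760e-04] [-0.17547545  0.56568153 -1.27945568]
[341.72086787 126.49499751]
```

View pics/f_w2.png

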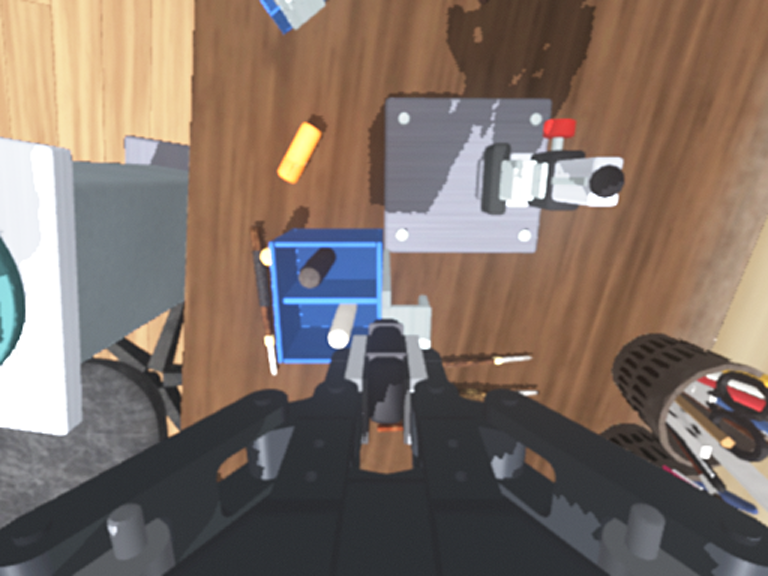

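Run:
```python
from h import *
np.set_printoptions(precision=1,suppress=True)
im=cv2.imread('pics/f_w.png'); crop(im,(310,70,420,150),'pics/f_c.png',7)
v=np.load('f_o.npy'); o=dict(position=v[:3],tool_rot=v[3:]); C=cam('wrist',o)
P=np.array([plane(C,(x/1.5-.17,y/1.5-.17),12) for x,y in [(387,98),(551,98),(537,251),(385,252)]]); print(P,P.mean(0))
e=P[1]+P[2]-P[0]-P[3]; f=P[0]+P[1]-P[2]-P[3]; print(np.degrees([np.arctan2(e[1],e[0]),np.arctan2(-f[0],f[1])]),np.linalg.norm(e)/2,np.linalg.norm(f)/2)
crop(cv2.imread('pics/f_w.png'),(170,140,320,300),'pics/f_d.png',5)
```

```text
[[456.7 251.9  12. ]
 [600.6 275.8  12. ]
 [624.6 140.2  12. ]
 [477.7 114.8  12. ]] [539.9 195.7  12. ]
[9.6 9.4] 147.51079464717628 138.21452027461405
```

View pics/f_c.png

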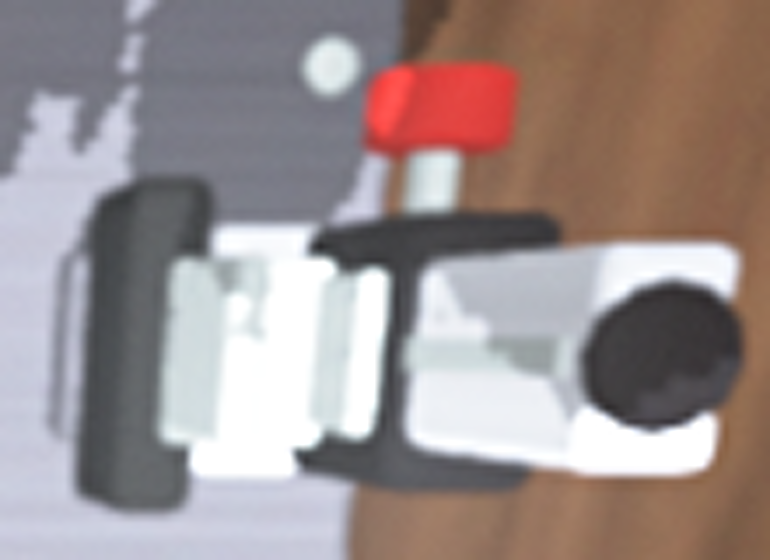

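View pics/f_d.png

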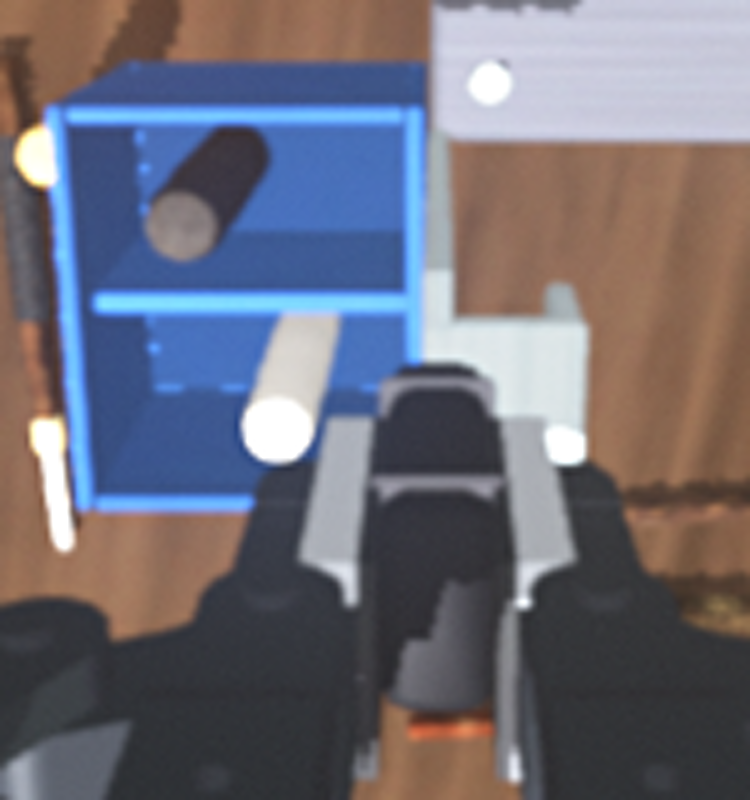

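Run:
```python
from h import *
np.set_printoptions(precision=1,suppress=True)
v=np.load('f_o.npy'); o=dict(position=v[:3],tool_rot=v[3:]); C=cam('wrist',o)
A=R.from_rotvec(o['tool_rot']).as_matrix()
th=np.radians(9.5); X=np.array([np.cos(th),np.sin(th),0]); Y=np.array([-np.sin(th),np.cos(th),0])
g=o['position']*1
def rel(p): d=p-g; return np.array([d@X,d@Y])
c=lambda x,y:(170+x/5-.4,140+y/5-.4)
print('box (exp x -62..-2, y +-35) tops')
for p in [(50,108),(425,108),(84,508)]: print(rel(plane(C,c(*p),191)))
print('strap exp x19,y15'); print(rel(plane(C,c(587,322),240)), rel(plane(C,c(453,322),240)))
print('grip mid: exp x0'); print(rel(plane(C,c(437,375),245)))
c=lambda x,y:(310+x/7-.43,70+y/7-.43)
for z in (158,163,168,175): print(z,'lip front',plane(C,c(225,351),z)[:2],rel(plane(C,c(225,351),z)),'w',np.linalg.norm(plane(C,c(225,258),z)-plane(C,c(225,445),z)))
print('post top',rel(plane(C,c(660,355),207)), 'base', rel(np.array([539.9,195.7,0])))
```

```text
box (exp x -62..-2, y +-35) tops
[-61.8  34.9]
[-2.6 34.8]
[-61.4 -34.2]
strap exp x19,y15
[18.3 15.4] [ 1.3 15.4]
grip mid: exp x0
[-0.7 10.1]
158 lip front [540.2 195.8] [73.7 66.1] w 22.71131616812696
163 lip front [538.7 195.5] [72.1 66.2] w 22.243532211155166
168 lip front [537.2 195.3] [70.6 66.2] w 21.77574825418329
175 lip front [535.1 195. ] [68.5 66.3] w 21.120850714422744
post top [102.2  66.1] base [73.3 66.1]
```

{"method": "drive_tool", "body": {
  "steps": [
    {"delta_pos":[0.025,0,0],"angular":[0,0,0]},
    {"delta_pos":[0.055,0.01,0],"angular":[0,0,0]},
    {"delta_pos":[0.066,0.035,0],"angular":[0,0,0]},
    {"delta_pos":[0.066,0.06,0],"angular":[0,0,0]},
    {"delta_pos":[0.066,0.069,0],"angular":[0,0,0]}
  ]
}}

```text
time_s: 7.4
position: [536.9, 195.6, 329.8]
tool_rot: [2.03, 2.397, 0.0]
force: [-0.2, -0.4, -3.3]
grip_width: 0.125
```

{"method": "drive_tool", "body": {
  "steps": [
    {"delta_pos":[0,0,0.01],"angular":[0,0,0]},
    {"delta_pos":[0,0,0.025],"angular":[0,0,0]},
    {"delta_pos":[0,0,0.03],"angular":[0,0,0]},
    {"delta_pos":[0,0,0.03],"angular":[0,0,0]},
    {"delta_pos":[0,0,0.03],"angular":[0,0,0]}
  ]
}}

```text
time_s: 8.02
position: [535.6, 196.0, 300.2]
tool_rot: [2.03, 2.398, 0.001]
force: [0.3, 0.1, -3.0]
grip_width: 0.129
```

Run:
```python
from h import *
np.set_printoptions(precision=2,suppress=True)
o=arm.get_obs(); print(o['position'],o['tool_rot'],o['force'],o['time_s'])
for n,b in(('wrist',(120,100,400,310)),('scene',(200,60,330,250)),('side',(200,60,330,240))):
  im=viewer.grab_frame(n); cv2.imwrite(f'pics/g_{n}.png',im); crop(im,b,f'pics/gc_{n}.png',2.8 if n=='wrist' else 3.1)
np.save('g_o.npy',np.r_[o['position'],o['tool_rot']])
```

```text
[535.63 195.96 300.2 ] [2.03 2.4  0.  ] [ 0.33  0.11 -3.03] 8.025
```

View pics/gc_wrist.png

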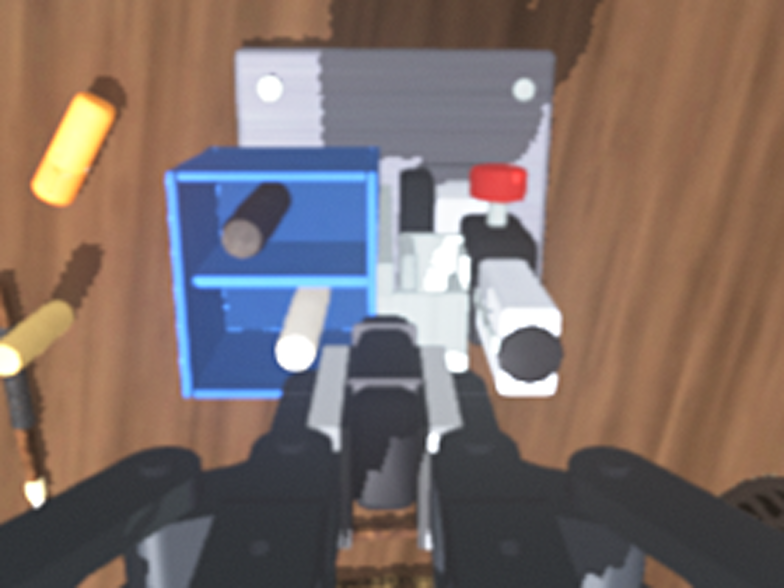

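View pics/gc_scene.png

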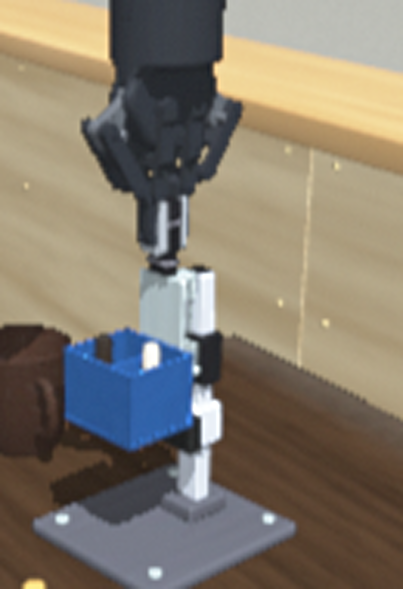

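View pics/gc_side.png

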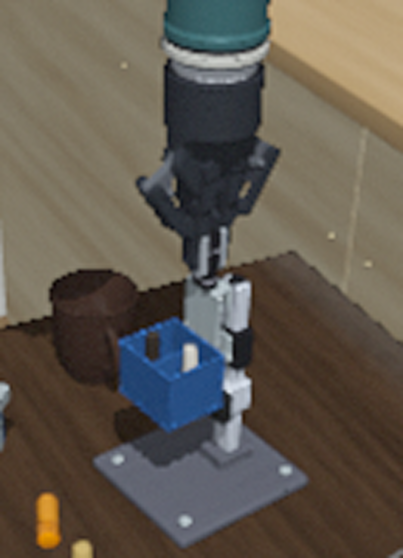

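Run:
```python
from h import *
np.set_printoptions(precision=1,suppress=True)
v=np.load('g_o.npy'); o=dict(position=v[:3],tool_rot=v[3:]); C=cam('wrist',o)
th=np.radians(9.5); X=np.array([np.cos(th),np.sin(th),0]); Y=np.array([-np.sin(th),np.cos(th),0])
rel=lambda p: np.array([(p-o['position'])@X,(p-o['position'])@Y])
c=lambda x,y:(120+x/2.8-.32,100+y/2.8-.32)
for p in [(237,50),(553,50)]: print('base +y corners',rel(plane(C,c(*p),12)))
print('boxTL exp -62,35',rel(plane(C,c(168,175),161)),rel(plane(C,c(377,175),161)), 'strap 19,15',rel(plane(C,c(468,293),210)))
crop(cv2.imread('pics/g_wrist.png'),(245,145,325,235),'pics/g_h.png',6.5)
print('pred stand origin rel', rel(np.array([539.9,195.7,0])))
```

```text
base +y corners [-68.7  68.1]
base +y corners [77.5 68.1]
boxTL exp -62,35 [-61.8  34. ] [-2.7 34.1] strap 19,15 [18.3 15.1]
pred stand origin rel [ 4.2 -1. ]
```

View pics/g_h.png

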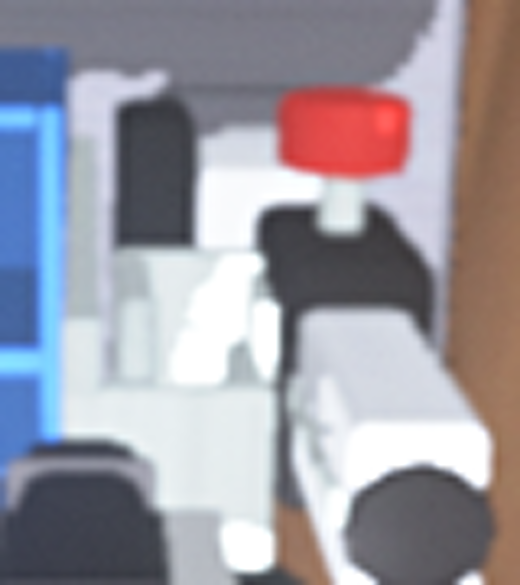

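{"method": "drive_tool", "body": {
  "steps": [
    {"delta_pos":[-0.001,0,0.004],"angular":[0,0,0]},
    {"delta_pos":[-0.001,0,0.01],"angular":[0,0,0]},
    {"delta_pos":[-0.001,0,0.015],"angular":[0,0,0]},
    {"delta_pos":[-0.001,0,0.02],"angular":[0,0,0]},
    {"delta_pos":[-0.001,0,0.02],"angular":[0,0,0]}
  ]
}}

```text
time_s: 8.8
position: [535.4, 194.9, 279.2]
tool_rot: [-2.029, -2.397, 0.002]
force: [-0.4, -0.1, -3.2]
grip_width: 0.127
```

{"method": "drive_tool", "body": {
  "steps": [
    {"delta_pos":[0,0,0.003],"angular":[0,0,0]},
    {"delta_pos":[0,0,0.006],"angular":[0,0,0]},
    {"delta_pos":[0,0,0.006],"angular":[0,0,0]},
    {"delta_pos":[0,0,0.006],"angular":[0,0,0]}
  ]
}}

```text
time_s: 9.3
position: [535.8, 194.9, 273.9]
tool_rot: [-2.03, -2.398, -0.0]
force: [0.8, -0.3, -3.1]
grip_width: 0.131
```

{"method": "drive_tool", "body": {
  "steps": [
    {"delta_pos":[0,0,0.002],"angular":[0,0,0]},
    {"delta_pos":[0,0,0.004],"angular":[0,0,0]},
    {"delta_pos":[0,0,0.004],"angular":[0,0,0]},
    {"delta_pos":[0,0,0.004],"angular":[0,0,0]}
  ]
}}

```text
time_s: 9.8
position: [535.7, 194.9, 269.9]
tool_rot: [-2.03, -2.398, 0.0]
force: [0.2, 0.9, -3.0]
grip_width: 0.128
```

Run:
```python
from h import *
np.set_printoptions(precision=2,suppress=True)
o=arm.get_obs(); print(o['position'],o['force'],o['wrist_torque'],o['time_s'])
for n,b in(('wrist',(245,145,325,235)),('scene',(200,60,330,250))):
  im=viewer.grab_frame(n); cv2.imwrite(f'pics/i_{n}.png',im); crop(im,b,f'pics/ic_{n}.png',6.5 if n=='wrist' else 3.1)
```

```text
[535.73 194.94 269.87] [ 0.18  0.95 -3.  ] [-0.01  0.01 -0.03] 9.8
```

View pics/ic_wrist.png

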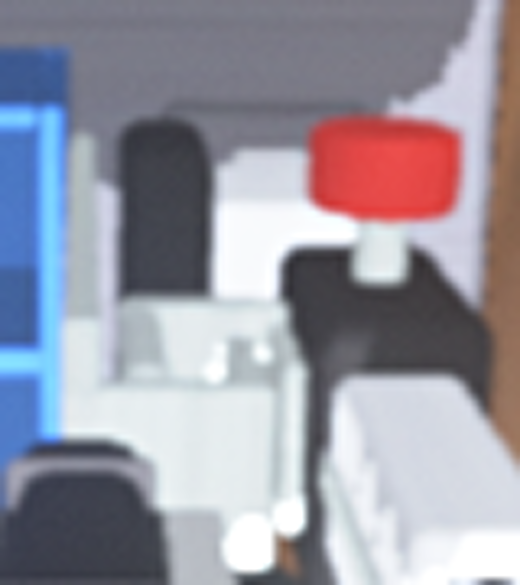

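View pics/ic_scene.png

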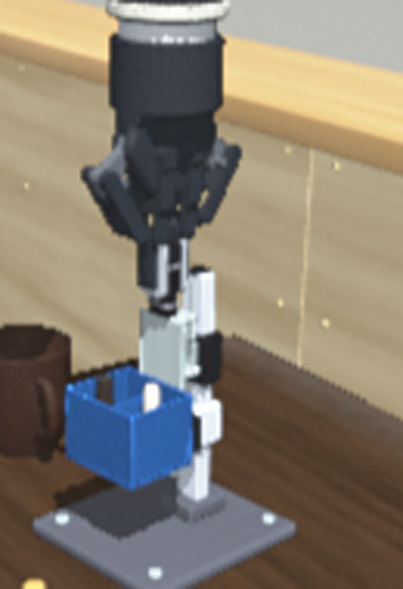

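{"method": "drive_tool", "body": {
  "steps": [
    {"delta_pos":[0,0,0.002],"angular":[0,0,0]},
    {"delta_pos":[0,0,0.004],"angular":[0,0,0]},
    {"delta_pos":[0,0,0.006],"angular":[0,0,0]},
    {"delta_pos":[0,0,0.006],"angular":[0,0,0]},
    {"delta_pos":[0,0,0.006],"angular":[0,0,0]}
  ]
}}

```text
time_s: 10.52
position: [535.7, 194.9, 263.9]
tool_rot: [-2.03, -2.398, 0.0]
force: [0.5, 0.8, -3.3]
grip_width: 0.129
```

{"method": "drive_tool", "body": {
  "steps": [
    {"delta_pos":[0,0,0.002],"angular":[0,0,0]},
    {"delta_pos":[0,0,0.004],"angular":[0,0,0]},
    {"delta_pos":[0,0,0.004],"angular":[0,0,0]},
    {"delta_pos":[0,0,0.004],"angular":[0,0,0]}
  ]
}}

```text
time_s: 11.02
position: [535.7, 194.9, 259.8]
tool_rot: [-2.03, -2.398, 0.0]
force: [-0.4, 0.3, -2.3]
grip_width: 0.128
```

Run:
```python
from h import *
np.set_printoptions(precision=2,suppress=True)
o=arm.get_obs(); print(o['position'],o['force'],o['wrist_torque'],o['time_s'])
for n,b in(('wrist',(245,145,325,235)),('scene',(200,60,330,250))):
  im=viewer.grab_frame(n); cv2.imwrite(f'pics/j_{n}.png',im); crop(im,b,f'pics/jc_{n}.png',6.5 if n=='wrist' else 3.1)
```

```text
[535.72 194.93 259.84] [-0.4   0.35 -2.29] [ 0.01 -0.02  0.01] 11.025
```

View pics/jc_wrist.png

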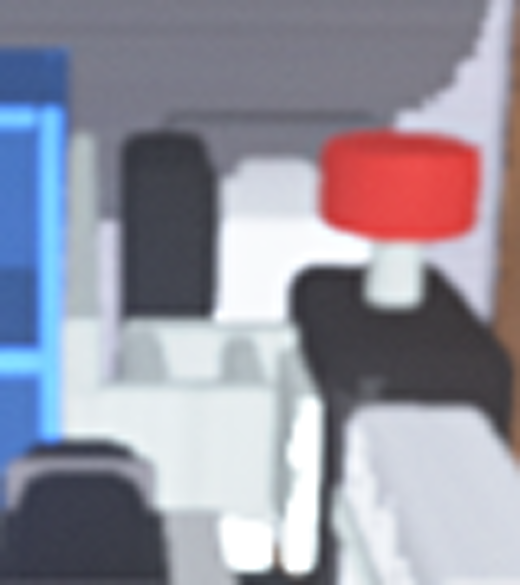

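View pics/jc_scene.png

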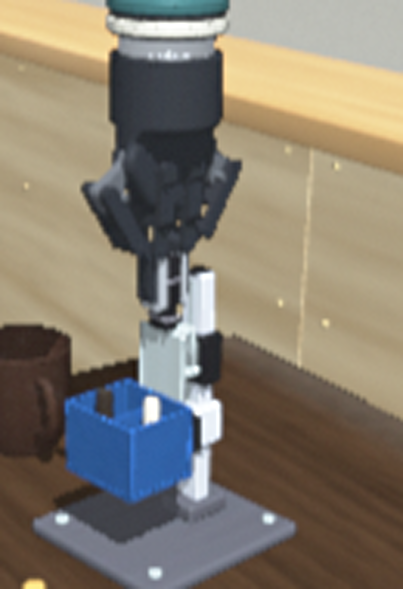

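{"method": "drive_tool", "body": {
  "steps": [
    {"delta_pos":[0,0,0.001],"angular":[0,0,0]},
    {"delta_pos":[0,0,0.002],"angular":[0,0,0]},
    {"delta_pos":[0,0,0.003],"angular":[0,0,0]},
    {"delta_pos":[0,0,0.003],"angular":[0,0,0]},
    {"delta_pos":[0,0,0.003],"angular":[0,0,0]}
  ]
}}

```text
time_s: 11.75
position: [535.7, 194.9, 256.9]
tool_rot: [-2.03, -2.398, 0.0]
force: [0.7, 0.5, -2.0]
grip_width: 0.128
```

{"method": "drive_tool", "body": {
  "steps": [
    {"delta_pos":[0,0,0.001],"angular":[0,0,0]},
    {"delta_pos":[0,0,0.002],"angular":[0,0,0]},
    {"delta_pos":[0,0,0.002],"angular":[0,0,0]},
    {"delta_pos":[0,0,0.002],"angular":[0,0,0]}
  ]
}}

```text
time_s: 12.25
position: [535.8, 194.9, 255.0]
tool_rot: [-2.03, -2.398, -0.0]
force: [-0.8, -0.2, -0.9]
grip_width: 0.129
```

{"method": "drive_tool", "body": {
  "steps": [
    {"delta_pos":[0,0,0.001],"angular":[0,0,0]},
    {"delta_pos":[0,0,0.002],"angular":[0,0,0]},
    {"delta_pos":[0,0,0.002],"angular":[0,0,0]},
    {"delta_pos":[0,0,0.002],"angular":[0,0,0]}
  ]
}}

```text
time_s: 12.75
position: [535.8, 195.0, 253.1]
tool_rot: [2.03, 2.398, 0.0]
force: [-1.0, -0.9, 2.5]
grip_width: 0.129
```

{"method": "drive_tool", "body": {
  "steps": [
    {"delta_pos":[0,0,-0.003],"angular":[0,0,0]},
    {"delta_pos":[0,0.001,-0.004],"angular":[0,0,0]},
    {"delta_pos":[0,0.002,-0.004],"angular":[0,0,0]},
    {"delta_pos":[0,0.002,-0.004],"angular":[0,0,0]},
    {"delta_pos":[0,0.002,-0.004],"angular":[0,0,0]}
  ]
}}

```text
time_s: 13.38
position: [537.6, 195.2, 256.7]
tool_rot: [-2.03, -2.398, 0.001]
force: [-0.3, 0.8, -2.1]
grip_width: 0.13
```

Run:
```python
from h import *
np.set_printoptions(precision=2,suppress=True)
o=arm.get_obs(); print(o['position'],o['force'],o['wrist_torque'],o['time_s'])
for n,b in(('wrist',(120,100,400,310)),('scene',(200,100,330,250)),('side',(200,100,330,250))):
  im=viewer.grab_frame(n); cv2.imwrite(f'pics/k_{n}.png',im); crop(im,b,f'pics/kc_{n}.png',2.8 if n=='wrist' else 4)
```

```text
[537.62 195.22 256.68] [-0.3   0.8  -2.15] [-0.03 -0.03  0.03] 13.375
```

View pics/kc_wrist.png

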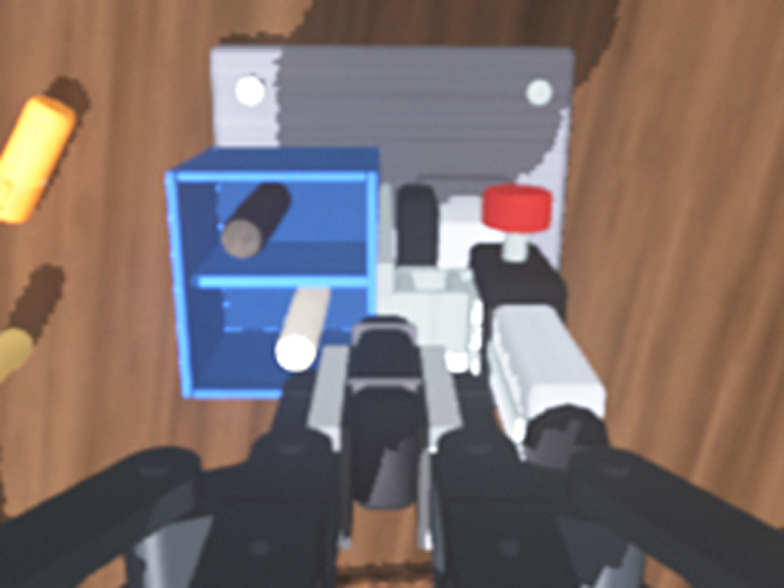

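View pics/kc_scene.png

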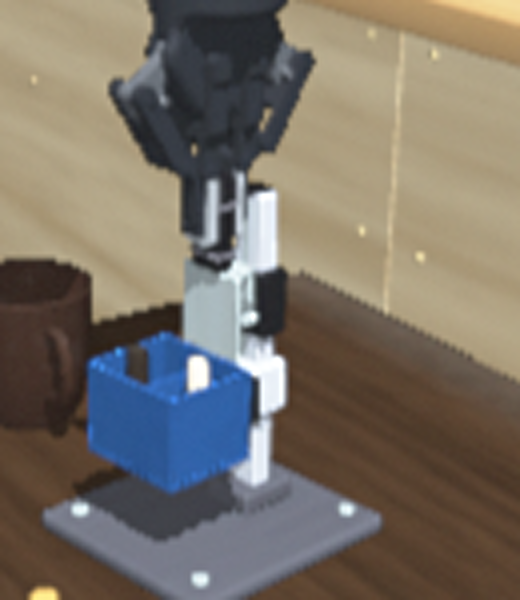

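View pics/kc_side.png

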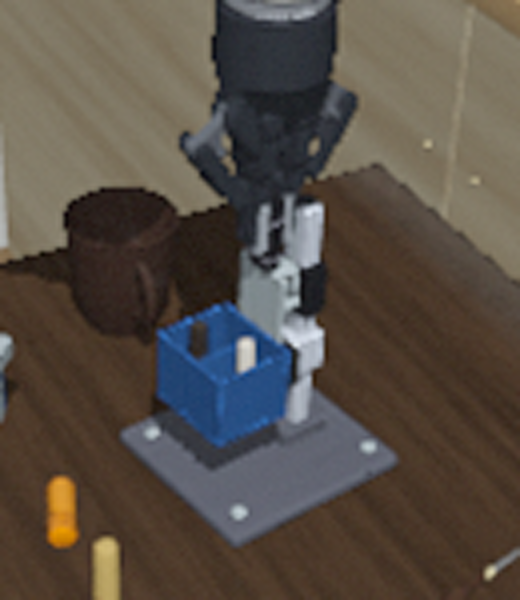

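{"method": "drive_tool", "body": {
  "steps": [
    {"delta_pos":[0,0,0.001],"angular":[0,0,0]},
    {"delta_pos":[0,0,0.002],"angular":[0,0,0]},
    {"delta_pos":[0,0,0.003],"angular":[0,0,0]},
    {"delta_pos":[0,0,0.003],"angular":[0,0,0]},
    {"delta_pos":[0,0,0.003],"angular":[0,0,0]}
  ]
}}

```text
time_s: 14.15
position: [537.7, 195.3, 254.1]
tool_rot: [-2.03, -2.398, -0.0]
force: [-0.9, -0.1, 0.4]
grip_width: 0.127
```

{"method": "drive_tool", "body": {
  "steps": [
    {"delta_pos":[0,0,0.0008],"angular":[0,0,0]},
    {"delta_pos":[0,0,0.0016],"angular":[0,0,0]},
    {"delta_pos":[0,0,0.0024],"angular":[0,0,0]},
    {"delta_pos":[0,0,0.0024],"angular":[0,0,0]}
  ]
}}

```text
time_s: 14.65
position: [537.7, 195.3, 251.7]
tool_rot: [2.03, 2.398, 0.0]
force: [-2.0, -0.7, 5.6]
grip_width: 0.131
```

{"method": "drive_tool", "body": {
  "steps": [
    {"delta_pos":[0,0,0.0002],"angular":[0,0,0]},
    {"delta_pos":[0,0,0.0002],"angular":[0,0,0]},
    {"delta_pos":[0,0,0.0002],"angular":[0,0,0]},
    {"delta_pos":[0,0,0.0002],"angular":[0,0,0]},
    {"delta_pos":[0,0,0.0002],"angular":[0,0,0]}
  ]
}}

```text
time_s: 15.28
position: [537.7, 195.3, 251.5]
tool_rot: [2.03, 2.398, 0.0]
force: [-2.5, -0.4, 4.7]
grip_width: 0.129
```

{"method": "drive_tool", "body": {
  "steps": [
    {"delta_pos":[0,0,0],"angular":[0,0,0]},
    {"delta_pos":[0,0,0],"angular":[0,0,0]},
    {"delta_pos":[0,0,0],"angular":[0,0,0]}
  ]
}}

```text
time_s: 15.65
position: [537.7, 195.3, 251.5]
tool_rot: [2.03, 2.398, 0.0]
force: [-2.9, -0.8, 5.8]
grip_width: 0.129
```

{"method": "drive_tool", "body": {
  "steps": [
    {"delta_pos":[0,0,-0.001],"angular":[0,0,0]},
    {"delta_pos":[0,0,-0.002],"angular":[0,0,0]},
    {"delta_pos":[0,0,-0.0025],"angular":[0,0,0]},
    {"delta_pos":[0,0,-0.0025],"angular":[0,0,0]},
    {"delta_pos":[0,0,-0.0025],"angular":[0,0,0]}
  ]
}}

```text
time_s: 16.27
position: [537.7, 195.3, 253.6]
tool_rot: [-2.03, -2.398, 0.0]
force: [-0.3, -0.6, 1.4]
grip_width: 0.126
```

{"method": "drive_tool", "body": {
  "steps": [
    {"delta_pos":[0,0,-0.0005],"angular":[0,0,0]},
    {"delta_pos":[0,0,-0.0005],"angular":[0,0,0]}
  ],
  "squeeze": 20
}}

```text
time_s: 16.52
position: [537.7, 195.3, 254.2]
tool_rot: [-2.03, -2.398, 0.0]
force: [-0.9, -0.7, 0.4]
grip_width: 0.131
```

{"method": "drive_tool", "body": {
  "steps": [
    {"delta_pos":[0,0,0],"angular":[0,0,0]},
    {"delta_pos":[0,0,0],"angular":[0,0,0]},
    {"delta_pos":[0,0,0],"angular":[0,0,0]},
    {"delta_pos":[0,0,0],"angular":[0,0,0]}
  ],
  "grip": 0.8
}}

```text
time_s: 17.02
position: [537.7, 195.3, 254.3]
tool_rot: [-2.03, -2.398, -0.0]
force: [0.2, -0.2, -0.4]
grip_width: 0.201
```

Run:
```python
from h import *
np.set_printoptions(precision=2,suppress=True)
o=arm.get_obs(); print(o['position'],o['force'],o['wrist_torque'],o['grip_width'],o['time_s'])
for n,b in(('wrist',(120,100,400,310)),('scene',(200,100,330,250))):
  im=viewer.grab_frame(n); cv2.imwrite(f'pics/l_{n}.png',im); crop(im,b,f'pics/lc_{n}.png',2.8 if n=='wrist' else 4)
```

```text
[537.73 195.28 254.29] [ 0.16 -0.18 -0.4 ] [0.01 0.01 0.05] 0.20060966831455518 17.025
```

View pics/lc_wrist.png

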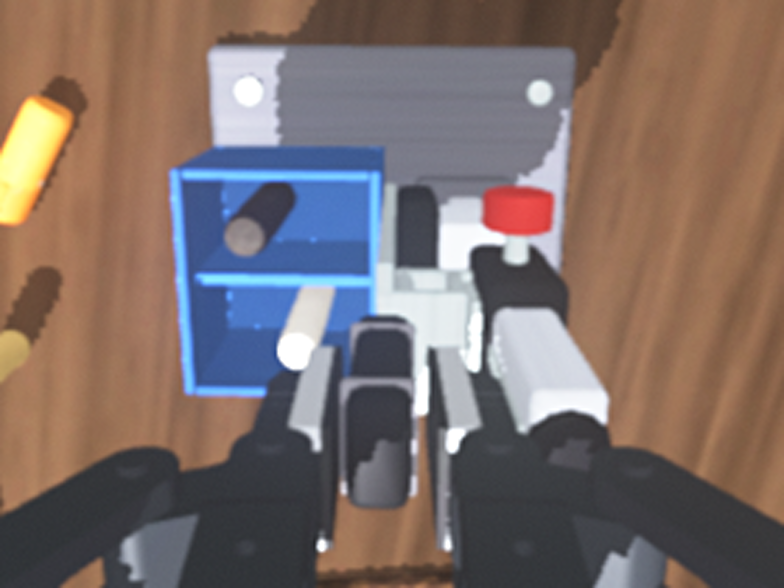

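View pics/lc_scene.png

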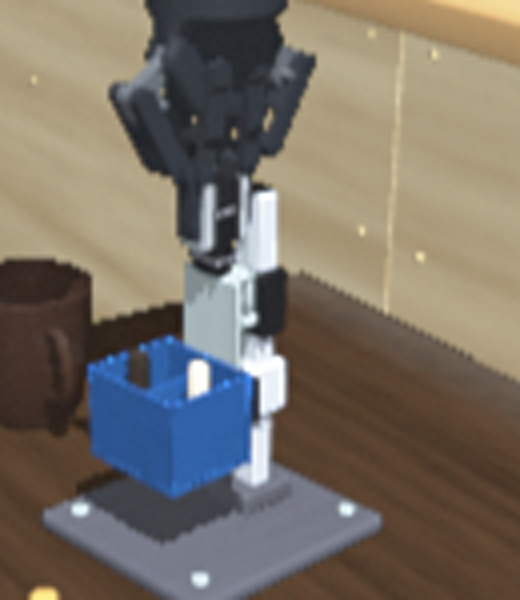

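{"method": "drive_tool", "body": {
  "steps": [
    {"delta_pos":[0,0,-0.006],"angular":[0,0,0]},
    {"delta_pos":[0,0,-0.015],"angular":[0,0,0]},
    {"delta_pos":[0,0,-0.027],"angular":[0,0,0]},
    {"delta_pos":[0,0,-0.04],"angular":[0,0,0]},
    {"delta_pos":[0,0,-0.06],"angular":[0,0,0]}
  ]
}}

```text
time_s: 17.75
position: [537.5, 195.2, 315.2]
tool_rot: [-2.03, -2.398, 0.001]
force: [-0.2, -0.0, -0.3]
grip_width: 0.201
```

{"method": "drive_tool", "body": {
  "steps": [
    {"delta_pos":[0,0,-0.03],"angular":[0,0,0]},
    {"delta_pos":[0,0,-0.06],"angular":[0,0,0]},
    {"delta_pos":[-0.02,0,-0.08],"angular":[0,0,0]},
    {"delta_pos":[-0.06,0,-0.08],"angular":[0,0,0]},
    {"delta_pos":[-0.06,0,-0.08],"angular":[0,0,0]}
  ]
}}

```text
time_s: 18.38
position: [548.1, 134.2, 395.6]
tool_rot: [2.032, 2.394, 0.001]
force: [0.1, 0.7, 0.0]
grip_width: 0.198
```

Run:
```python
from h import *
np.set_printoptions(precision=2,suppress=True)
o=arm.get_obs(); print(o['position'],o['force'],o['time_s'])
np.save('m_o.npy',np.r_[o['position'],o['tool_rot']])
for n,b in(('wrist',(120,0,512,300)),('scene',(210,120,310,250)),('side',(210,120,310,250))):
  im=viewer.grab_frame(n); cv2.imwrite(f'pics/m_{n}.png',im); crop(im,b,f'pics/mc_{n}.png',2 if n=='wrist' else 4.5)
```

```text
[548.08 134.2  395.56] [0.13 0.67 0.  ] 18.375
```

View pics/mc_wrist.png

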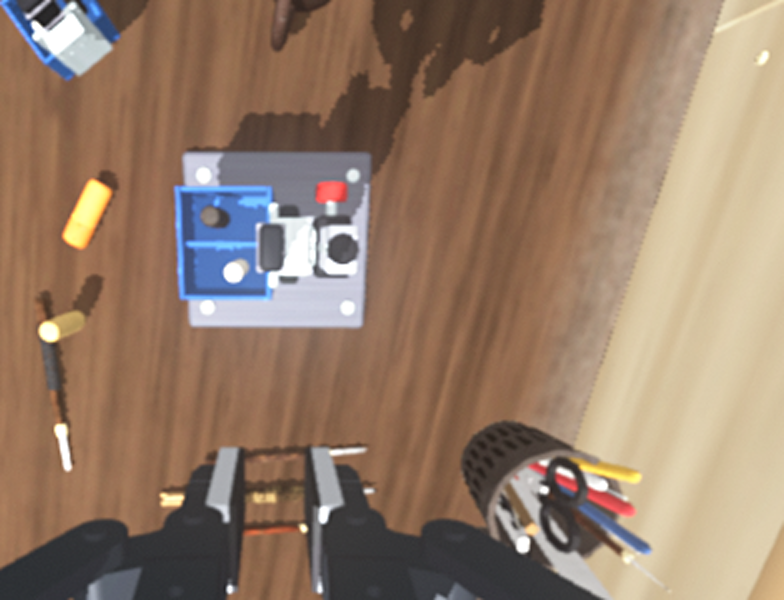

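View pics/mc_scene.png

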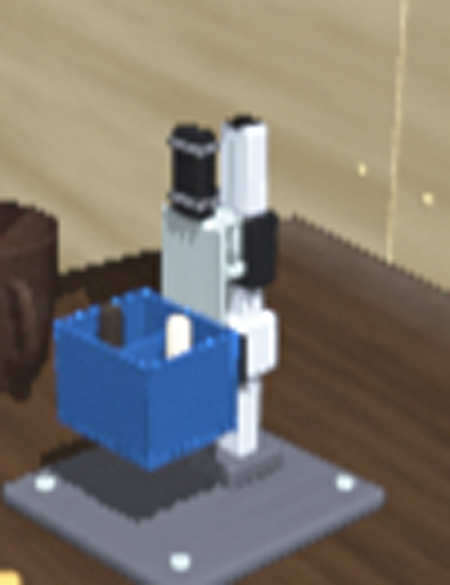

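View pics/mc_side.png

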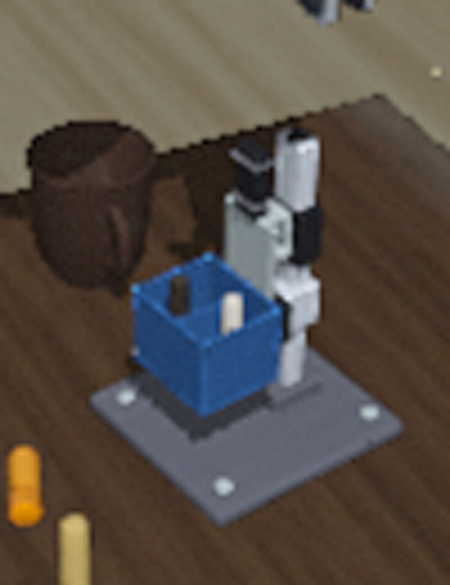

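{"method": "drive_tool", "body": {
  "steps": [
    {"delta_pos":[0,0,0],"angular":[0,0,0]},
    {"delta_pos":[0,0,0],"angular":[0,0,0]},
    {"delta_pos":[0,0,0],"angular":[0,0,0]},
    {"delta_pos":[0,0,0],"angular":[0,0,0]},
    {"delta_pos":[0,0,0],"angular":[0,0,0]}
  ]
}}

```text
time_s: 19.15
position: [547.6, 136.1, 394.2]
tool_rot: [-2.03, -2.398, 0.0]
force: [0.1, -1.1, 0.0]
grip_width: 0.2
```

Run:
```python
from h import *
from bench import order
np.set_printoptions(precision=1,suppress=True)
for n in('scene','side'):
    im=viewer.grab_frame(n); a=cv2.imread(f'pics/m_{n}.png'); d=cv2.absdiff(im,a)[120:250,210:310]
    print(n,d.max(),d.mean())
S,D=cam('scene'),cam('side')
s=lambda x,y:(210+x/4.5-.4,120+y/4.5-.4)
T=tri([(S,s(193,130)),(D,s(252,148))]); print('grip top',T)
for n,a,b in [('back top',(153,290),(208,258)),('rightback',(240,335),(282,312)),('front right top',(153,378),(207,350)),('front right bot',(150,468),(206,415)),('left',(57,322),(133,290))]:
    print(n,tri([(S,s(*a)),(D,s(*b))]))
```

```text
scene 43 0.8004358974358974
side 53 1.5931538461538461
grip top (array([535.5, 193.2, 209.8]), [0.0, 0.0])
back top (array([522. , 211.4, 123.6]), [2.6, 2.6])
rightback (array([540. , 156.7, 115. ]), [0.0, 0.0])
front right top (array([488.4, 154.3, 106.1]), [0.2, 0.2])
front right bot (array([486.8, 152. ,  58.9]), [1.3, 1.3])
left (array([468.2, 210.1, 118.8]), [0.2, 0.2])
```

Run:
```python
from h import *
from bench import order
a=viewer.grab_frame('scene').astype(int); 
for _ in range(6): b=viewer.grab_frame('scene').astype(int)
d=abs(a-b)[120:250,210:310]; print(d.max(),d.mean())
m=cv2.imread('pics/m_scene.png').astype(int)
d=abs(b-m)[120:250,210:310].max(2); print(d.max(),np.argwhere(d>25)[:10]+[120,210],(d>25).sum())
crop(b.astype(np.uint8),(170,120,330,290),'pics/n.png',3.5)
```

```text
12 0.7728461538461538
32 [[149 261]
 [185 228]] 2
```

View pics/n.png

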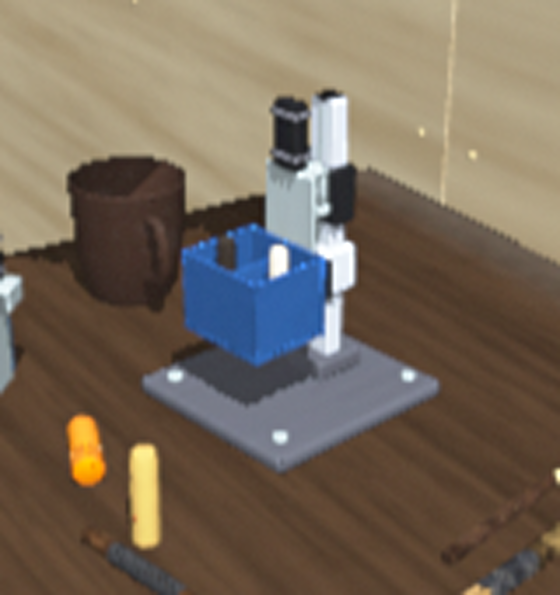

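The caddy is hanging still and upright. The mug, seal and marker are where they were.

```bash
python3 -c "
from bench import order
print(order.hand_in())"
```

```text
the job is handed in; nothing more can be done
None
```

The caddy is hanging on the stand's hook, straight and still, and the job was handed in at about 20 s on the robot's clock.

- **Grasp:** I took the larger caddy by its black grip. After the first grasp I regripped 7 mm higher so the gripper would clear the stand's post.
- **Hook:** I lowered the strap over the lip and felt contact with the lip top about 161 mm above the desk. I then lifted slightly and moved the caddy 2 mm back, so it would hang plumb against the bumper.
- **Tug:** I held the tug for about 1 s. The wrist force read 4.7 to 5.8 N, slightly under the 6 N asked. With the caddy's weight, the hook carried about 8 to 9 N, well under 15 N. A sideways force of up to 2.9 N also showed while pulling, probably light contact with the lip or bumper.
- **Release:** I let go with the hook already carrying the caddy, and the gripper came away with no noticeable force.

**Last checks:**
- **Stillness:** Camera frames taken 0.3 s apart after release differed only by image noise.
- **Height:** The grip top measured at about 210 mm, which is what hanging on the lip should give.
- **Bystanders:** The mug, amber seal and orange marker look undisturbed.
- **Tongue:** I could not see it behind the lip directly. I infer it from the measured position, the seating force and the tug holding.
- **Camera disagreement:** The fixed cameras and the wrist camera disagreed by about 6 mm on where the stand was. I used the wrist camera, which agreed with the held caddy to about 1 mm.

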